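# Heft two screw tins and pack the heavy one at the bottom of the crate

## Task

Two look-alike metal screw tins stand on the joiner's bench, one of them full and much heavier than the other. Lift to feel which is the heavy one, then pack both upright in the small plywood crate as a stack: the heavier tin at the bottom, on the crate's floor near the middle, and the lighter one squarely on top of it. Set the tins down, do not drop them.

Things in the scene. Friction and masses are not known exactly. Their poses are not given: they have to be found in the camera images.
- tin_a: one of two outwardly identical closed round metal tins, standing upright on the bench: 56 mm diameter, 70 mm high with its flat lid (fixed shut), straight-sided, graspable across its diameter. Origin: centre of its underside; z up. One of the tins is packed full of screws and weighs 0.65 to 0.85 kg in all, the other is nearly empty and weighs 0.2 to 0.26 kg; which is which changes every time and cannot be seen, only felt by lifting.
- tin_b: the other of two outwardly identical closed round metal tins, standing upright on the bench: 56 mm diameter, 70 mm high with its flat lid (fixed shut), straight-sided, graspable across its diameter. Origin: centre of its underside; z up. One of the tins is packed full of screws and weighs 0.65 to 0.85 kg in all, the other is nearly empty and weighs 0.2 to 0.26 kg; which is which changes every time and cannot be seen, only felt by lifting.
- crate: the empty open-topped plywood crate, fixed to the bench. Outside 126 mm along its x, 166 mm along its y, 90 mm high; inside 110 mm along x, 150 mm along y (the long way, with room for open fingers on both sides of a tin), walls 8 mm. Its floor is 10 mm thick, 80 mm below the rim. Origin: centre of its underside, on the bench, 10 mm below the floor's upper face; z up. The second tin of the stack stands out above the rim.
Not all that is in view belongs to the job. What is shaped like the tin_a but blue or red is not meant.

How it is judged:
By the outcome, as a careful person would: the job done as asked, in the order asked, and still so for the second after the job is handed in, with the robot touching nothing.
It also fails if it takes over 64 s, if anything falls off the work surface, if the arm or the gripper's body presses on something with over 40 N, if the wrist force passes 120 N, or if a joint passes its speed limit or range.

## Robot

A 7-joint arm with a two-finger parallel gripper is mounted at the origin on the work surface. World frame = base frame: x ahead of the robot, y to its left, z up, the work surface at z = 0. Lengths are in mm, angles in rad, forces in N, time in s.
With the tool pointing down it reaches from about 400 to 875 mm from the base axis. Payload 4.4 kg.
Tool frame: the origin (TCP) lies at the very end of the fingers, on their centre line; the grasp point (between the pads) lies 19 mm behind it; z points along the fingers, y is the line along which they close (so a half turn about z gives the same grasp; the last joint's range is limited). The gripper opens to 85 mm and grips with 20 to 120 N. Pads are 22 mm wide; open, the fingers measure 114 mm over their backs; the gripper's body (76 mm by 85 mm) begins 54 mm behind the grasp point. The pads swing forward as they close: fully open they stand 13 mm farther back than shut.
Start: joints at [1.108, 0.628, 0.038, 1.517, -0.027, 0.996, -0.02], TCP at [251.234, -599.499, 200.113] pointing down, gripper open.
Joint ranges: [-3.06, 3.06], [-0.37, 2.12], [-1.25, 1.32], [0.18, 2.47], [-1.1, 4.24], [0.23, 1.98], [-2.94, 2.94]. Speed limits (rad/s): [2.57, 2.57, 3.14, 3.14, 3.14, 3.14, 3.14].

## Interface

Orientations are given as [roll, pitch, yaw] about the fixed x, y, z axes, in that order (R = Rz(yaw) Ry(pitch) Rx(roll)).
In Python, from cell import sensors, get_image, camera_params, order gives the robot as it stands.
- The arm moves only by the shell command python3 -m inch 'ROWS' [OPENING]. ROWS is JSON, a list that holds one entry, the list of rows, each a list of 4 numbers: the shift along the tool's x, y, z in cm, then the turn about the tool's z in degrees. A call has 1 to 8 rows; each row is the pose to reach, as a shift and turn from the pose commanded when the call began, along the tool's axes at that moment; what a row does not reach only later rows make up. A row lasts 1/12 s, in which the tool goes at most 41.7 mm and 7.16 degrees, less where a joint would pass 70% of its speed; a pose out of reach is approached as far as the arm can. A call with a gripper value outside its range is refused whole. OPENING is the finger opening in cm, from 0 to 8.54, set as the call begins (- or left out, the last holds). The fingers move at their own pace and stop on an object; the grip force is fixed at half the most. Time passes only in rows, so rows that repeat a pose let the fingers close. It gives the time, the measured TCP pose, the force, the opening and the grip force at its end, in the units of the state.
- sensors.read_state(): the state, without advancing time (a new reading comes with each control period).
- get_image(name): name is "scene" or "top"; returns the picture (400x640x3 uint8, blue, green, red); there is no depth.
- camera_params(name): a dict with "mtx" (3x3 intrinsics, pixels), "rvec" (rotation vector, rad) and "tvec" (3), from world to camera coordinates, as OpenCV has them. Camera axes: x right, y down, z forward; pixel columns grow to the right and rows downward; lengths in mm; the calibration is good to about 2 mm. A picture is of the moment at which its call begins. camera_params takes no time and is no camera call.
- order.finish_job(): hands the job in; it is judged then, once.
The state is a dict: "clock": time; "qpos": joint angles; "qd": joint speeds; "tau": joint torques, N m; "eef_pos": TCP position; "tool_rot": TCP orientation; "force": force on the tool from outside, world axes, zero at the start; "torque": the same for the moment, N m; "width": finger opening in mm; "gripper_force": force on a finger pad.
Only numpy, scipy, OpenCV 4.12 (cv2) and the standard library are available. Lean on these libraries where they do the work, as an engineer would, in place of code of your own. Each camera call takes 0.05 s, during which the arm holds its last target. There are 200 camera calls.

## Working session

There is one attempt and no reset: what is moved stays moved. The work goes in short steps, Python scripts to look and compute and a shell command to move; the robot and the scene stay as the last step left them, time stands still between calls to the robot, and variables do not carry over. Pictures are saved under pics/ and viewed, at most 10 in all, crops included, and the job is handed in when it is done.

```bash
mkdir -p pics; ls; python3 - <<'E'
from cell import *
import cv2
for n in("scene","top"):
    cv2.imwrite(f"pics/{n}0.png",get_image(n)); p=camera_params(n); print(n,p)
print(sensors.read_state())
E
```

```text
pics
scene {'mtx': array([[386.98319324,   0.        , 316.63214632],
       [  0.        , 386.98319324, 201.10217777],
       [  0.        ,   0.        ,   1.        ]]), 'rvec': array([ 1.29445795,  2.01814811, -1.06368123]), 'tvec': array([ 144.5171741 , -204.09730286, 1237.5033388 ])}
top {'mtx': array([[424.93742743,   0.        , 316.95548094],
       [  0.        , 424.93742743, 200.90410033],
       [  0.        ,   0.        ,   1.        ]]), 'rvec': array([ 2.15274161, -2.21182112,  0.07870773]), 'tvec': array([ 47.63022259, 438.57150439, 855.65644357])}
{'clock': 0.1, 'qpos': array([ 1.10819097,  0.6292057 ,  0.03843803,  1.51825586, -0.02701086,
        0.99630567, -0.01999449]), 'qd': array([ 0.00148634,  0.00023308, -0.00031805, -0.00346526, -0.00014284,
        0.00138189, -0.00027436]), 'tau': array([ 2.76006402e-03, -5.64528036e+01,  1.22968566e+00, -1.93975210e+01,
        1.10534034e-02,  5.35562576e-03,  6.20586479e-05]), 'eef_pos': array([ 251.01052758, -598.92480302,  199.31590781]), 'tool_rot': array([-3.13993551e+00,  7.54079316e-07,  3.96810682e-01]), 'force': array([0.50782232, 0.01211014, 0.4232186 ]), 'torque': array([ 0.02345077, -0.06003757,  0.05713062]), 'gripper_force': 0.0, 'width': 85.70779219579265}
```

View pics/scene0.png

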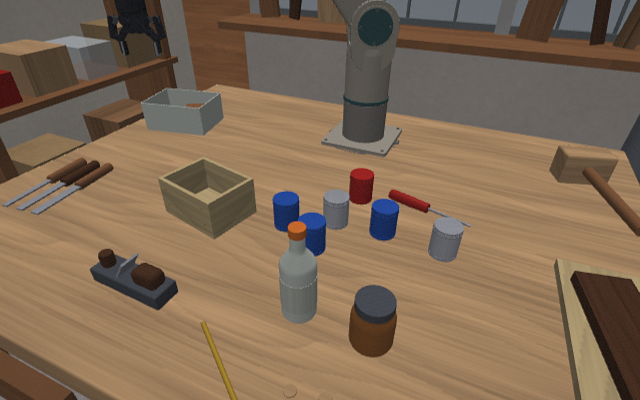

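View pics/top0.png

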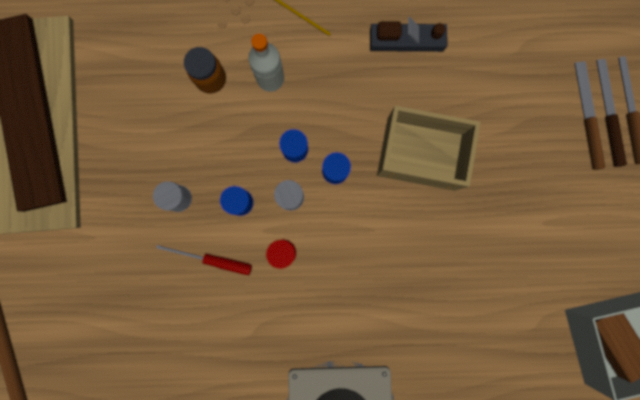

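The scene view shows the silver tins at (336,209) and (446,240). In the top view they are at (289,195) and (172,196), with blue tins beside the first. The crate is at top (429,148), and its rim corners are about (396,108), (480,123), (468,188) and (379,176).

```bash
cat > h.py <<'E'
import numpy as np,cv2
from scipy.optimize import least_squares
from cell import *
P={n:camera_params(n) for n in("scene","top")}
def proj(n,X):
    p=P[n]; return cv2.projectPoints(np.float64(X).reshape(-1,3),p["rvec"],p["tvec"],p["mtx"],None)[0].reshape(-1,2)
a=np.linspace(0,2*np.pi,72,endpoint=False)
def cyl(x,y,z=0,h=70,r=28):
    return np.concatenate([np.c_[x+r*np.cos(a),y+r*np.sin(a),0*a+zz] for zz in(z,z+h)])
def ground(n,uv,z):
    p=P[n];R=cv2.Rodrigues(p["rvec"])[0];d=R.T@np.linalg.inv(p["mtx"])@[*uv,1];c=-R.T@p["tvec"].ravel()
    return (c+d*(z-c[2])/d[2])[:2]
def box(x,y,yaw,hx,hy,z):
    c,s=np.cos(yaw),np.sin(yaw);Q=np.array([[hx,hy],[hx,-hy],[-hx,-hy],[-hx,hy]])@np.array([[c,s],[-s,c]])
    return np.c_[Q+[x,y],np.full(4,z)]
def masks(im):
    h=cv2.cvtColor(im,cv2.COLOR_BGR2HSV).astype(int);H,S,V=h[...,0],h[...,1],h[...,2]
    return {"grey":(S<45)&(V>70),"blue":(abs(H-115)<14)&(S>120),"red":((H<6)|(H>174))&(S>170)}
def blob(im,col,uv):
    m=cv2.morphologyEx(masks(im)[col].astype(np.uint8),cv2.MORPH_OPEN,np.ones((3,3)))
    n,l,st,c=cv2.connectedComponentsWithStats(m)
    i=1+np.argmin(np.linalg.norm(c[1:]-uv,axis=1));return c[i],st[i]
def hullc(n,X):
    m=cv2.moments(cv2.convexHull(np.float32(proj(n,X))));return np.array([m["m10"],m["m01"]])/m["m00"]
E
python3 - <<'E'
from h import *
T,S=cv2.imread("pics/top0.png"),cv2.imread("pics/scene0.png")
for col,t,s in [("grey",(289,195),(336,209)),("grey",(172,196),(446,240)),("blue",(236,200),(384,220)),("blue",(336,168),(286,211)),("blue",(293,146),(314,235)),("red",(281,254),(361,186))]:
    ct,st=blob(T,col,t);cs,ss=blob(S,col,s);g=ground("top",ct,50)
    ft=least_squares(lambda v:hullc("top",cyl(*v))-ct,g).x
    fs=least_squares(lambda v:hullc("scene",cyl(*v))-cs,g).x
    print(col,ct.round(1),st[2:],ft.round(1),"scene",cs.round(1),ss[2:],fs.round(1))
    for im,n in((T,"top"),(S,"scene")):
        cv2.polylines(im,[cv2.convexHull(np.float32(proj(n,cyl(*ft)))).astype(int)],True,(0,255,0),1)
C=np.array([[396,108],[480,123],[468,188],[379,176]],float)
W=np.array([ground("top",c,90) for c in C]);print(W.round(1),[np.linalg.norm(W[i]-W[i-1]).round(1) for i in range(4)])
g=W.mean(0)
best=min((least_squares(lambda v:np.ravel(np.min(np.linalg.norm(proj("top",box(*v,63,83,90))[:,None]-C[None],axis=2),axis=0)),[*g,y]) for y in(-.2,0,.2)),key=lambda r:r.cost)
print(best.x,best.cost)
b=best.x
for im,n in((T,"top"),(S,"scene")):
    for d,z in((0,90),(8,90),(8,10),(0,0)):
        cv2.polylines(im,[proj(n,box(*b,63-d,83-d,z)).round().astype(int)],True,(0,0,255),1)
o=np.vstack([cv2.resize(T[90:290,140:500],None,fx=1.5,fy=1.5),cv2.resize(S[140:280,140:500],None,fx=1.5,fy=1.5)])
cv2.imwrite("pics/ov.png",o);print(o.shape)
E
```

```text
grey [288.6 194.8] [ 28  30 666] [451.   91.4] scene [336.  208.5] [ 25  41 899] [448.1  91.1]
grey [168.2 196.2] [ 30  29 705] [455.5 332.6] scene [445.4 238.2] [  36   48 1254] [451.3 325.6]
blue [235.8 200.6] [ 32  28 704] [442.6 197. ] scene [383.7 218.9] [ 29  41 971] [441.  196.6]
blue [335.8 167.5] [ 27  30 659] [503.3  -3.5] scene [299.2 220.1] [  53   63 1567] [502.6  -3.5]
blue [293.5 145. ] [ 27  32 689] [551.6  79.8] scene [314.4 232. ] [ 26  42 748] [544.8  77.7]
red [280.6 253.5] [ 29  28 642] [336.2 109.3] scene [361.1 185.6] [ 24  35 732] [334.5 109.6]
[[ 607.8 -119.9]
 [ 574.3 -278.3]
 [ 450.8 -248.9]
 [ 478.1  -82.6]] [np.float64(135.0), np.float64(161.9), np.float64(126.9), np.float64(168.6)]
[ 5.27761861e+02 -1.82428859e+02 -2.12507798e-01] 14.41087968710346
(510, 540, 3)
```

View pics/ov.png

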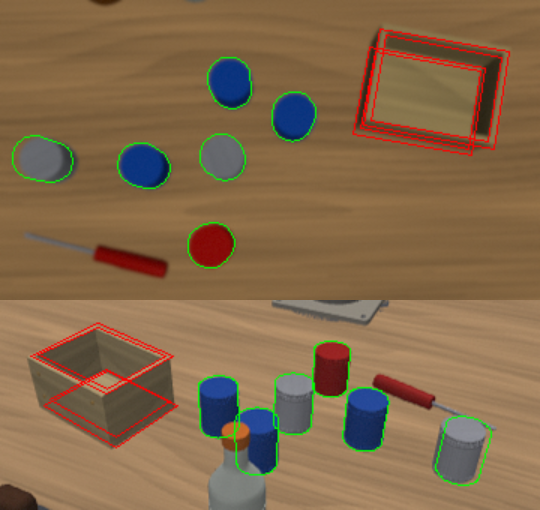

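The overlay fits the near silver tin at about (450,91). The far tin's top-view blob missed its shaded side, so I'll use the scene value (452,326). The crate fit is a few mm off, so I'll zoom in on it.

```bash
python3 - <<'E'
from h import *
T,S=cv2.imread("pics/top0.png"),cv2.imread("pics/scene0.png")
a=cv2.resize(T[95:200,365:495],None,fx=5,fy=5,interpolation=cv2.INTER_CUBIC)[:,:400*2]
b=cv2.resize(S[150:240,150:265],None,fx=5,fy=5,interpolation=cv2.INTER_CUBIC)
a=np.clip(a*1.6,0,255).astype(np.uint8)
cv2.imwrite("pics/ca.png",a);cv2.imwrite("pics/cb.png",b)
E
```

```text
(no output)
```

View pics/ca.png

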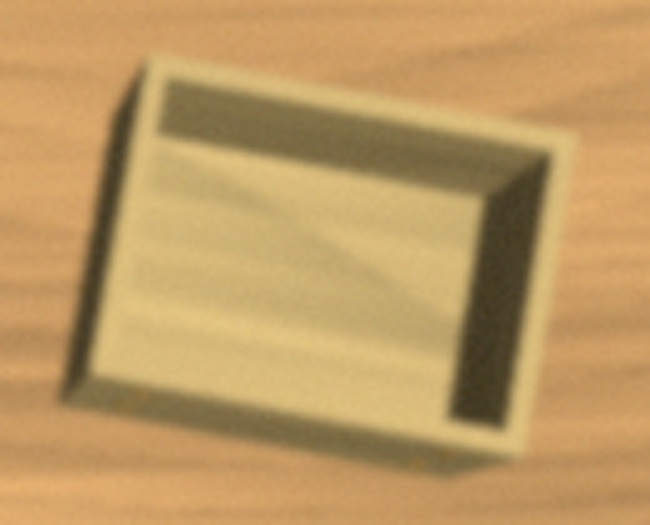

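View pics/cb.png

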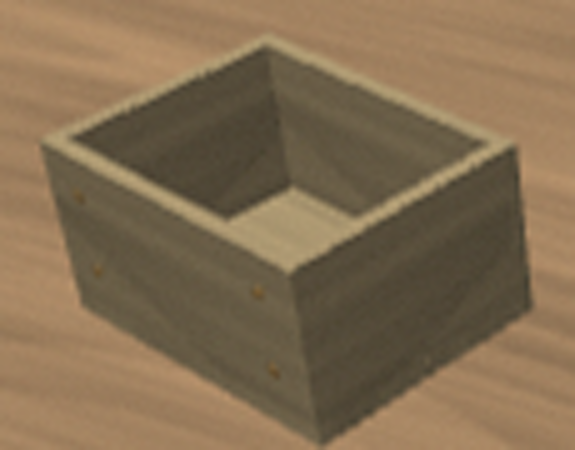

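```bash
python3 - <<'E'
from h import *
f=lambda L,o:(np.array(L)+.5)/5-.5+np.array(o)
D=[("top",90,f([(152,58),(578,133),(522,457),(90,377)],(365,95))),("top",0,f([(62,403),(450,477)],(365,95))),
("scene",90,f([(42,145),(268,37),(518,148),(293,272)],(150,150))),("scene",0,f([(83,305),(320,445),(532,308)],(150,150)))]
def fit(D):
    v=np.array([527,-182,-.19]);
    for _ in range(3):
        idx=[np.argmin(np.linalg.norm(proj(n,box(*v,63,83,z))[:,None]-C[None],axis=2),axis=0) for n,z,C in D]
        r=least_squares(lambda v:np.concatenate([(proj(n,box(*v,63,83,z))[i]-C).ravel() for (n,z,C),i in zip(D,idx)]),v);v=r.x
    return v.round(3),np.abs(r.fun).max().round(2)
print(fit(D),fit(D[:2]),fit(D[2:]))
E
```

```text
(array([ 5.33909e+02, -1.84571e+02, -2.16000e-01]), np.float64(1.27)) (array([ 5.33873e+02, -1.84809e+02, -2.15000e-01]), np.float64(0.88)) (array([ 5.34330e+02, -1.83897e+02, -2.19000e-01]), np.float64(1.04))
```

```bash
cat > d.py <<'E'
import sys,numpy as np
from cell import sensors
from scipy.spatial.transform import Rotation as Ro
s=sensors.read_state();r=Ro.from_euler("xyz",s["tool_rot"])
print("t%.2f"%s["clock"],"pos",s["eef_pos"].round(1),"yaw%.3f"%s["tool_rot"][2],"F",s["force"].round(2),"w%.1f g%.1f"%(s["width"],s["gripper_force"]))
for a in sys.argv[1:]:
    x,y,z=map(float,a.split(","));yaw=-.215
    print(a,(r.inv().apply(np.array([x,y,z])-s["eef_pos"])/10).round(2),"turn",np.degrees(s["tool_rot"][2]-yaw).round(1))
E
python3 -m inch '[[[36.5,-27.9,0,35],[36.5,-27.9,0,35],[36.5,-27.9,0,35],[36.5,-27.9,0,35],[36.5,-27.9,0,35],[36.5,-27.9,0,35],[36.5,-27.9,0,35],[36.5,-27.9,0,35]]]' 8.5; python3 d.py 450,91,160
```

```text
clock: 0.77
eef_pos: [417.7, -308.3, 199.9]
tool_rot: [-3.141, 0.0, -0.214]
force: [0.4, -0.6, -0.9]
width: 84.7
gripper_force: 0.0
t0.77 pos [ 417.7 -308.3  199.9] yaw-0.214 F [ 0.41 -0.58 -0.86] w84.7 g0.0
450,91,160 [ -5.33 -39.71   4.  ] turn 0.0
```

```bash
python3 -m inch '[[[-2,-13,0,0],[-4,-26,2,0],[-5.3,-39.7,4,0],[-5.3,-39.7,4,0],[-5.3,-39.7,4,0],[-5.3,-39.7,4,0],[-5.3,-39.7,4,0],[-5.3,-39.7,4,0]]]'; python3 -m inch '[[[0,-7.5,0,0],[0,-7.5,0,0],[0,-7.5,0,0],[0,-7.5,0,0]]]'; python3 d.py 450,91,105 450,91,25
```

```text
clock: 1.43
eef_pos: [443.5, 22.0, 167.8]
tool_rot: [-3.142, 0.0, -0.214]
force: [0.7, -0.2, 0.1]
width: 84.9
gripper_force: 0.0
clock: 1.77
eef_pos: [459.7, 95.5, 167.6]
tool_rot: [-3.141, 0.0, -0.209]
force: [-1.0, -0.2, 1.0]
width: 85.0
gripper_force: 0.0
t1.77 pos [459.7  95.5 167.6] yaw-0.209 F [-0.95 -0.2   1.04] w85.0 g0.0
450,91,105 [-0.85  0.64  6.26] turn 0.3
450,91,25 [-0.85  0.64 14.26] turn 0.3
```

```bash
python3 -m inch '[[[-0.85,0.65,3,0.3],[-0.85,0.65,6,0.3],[-0.85,0.65,7.5,0.3],[-0.85,0.65,7.5,0.3],[-0.85,0.65,7.5,0.3]]]'; python3 d.py 450,91,25; python3 - <<'E'
from h import *
T,S=get_image("top"),get_image("scene")
for im,n in((T,"top"),(S,"scene")):
    cv2.polylines(im,[cv2.convexHull(np.float32(proj(n,cyl(450,91)))).astype(int)],True,(0,255,0),1)
cv2.imwrite("pics/n1.png",np.hstack([cv2.resize(S[120:260,260:420],None,fx=2.5,fy=2.5),cv2.resize(T[130:270,210:370],None,fx=2.5,fy=2.5)]))
E
```

```text
clock: 2.18
eef_pos: [449.5, 87.1, 92.7]
tool_rot: [3.14, 0.002, -0.222]
force: [0.7, -0.0, -0.5]
width: 85.1
gripper_force: 0.0
t2.18 pos [449.5  87.1  92.7] yaw-0.222 F [ 0.74 -0.03 -0.52] w85.1 g0.0
450,91,25 [-0.02 -0.41  6.77] turn -0.4
```

View pics/n1.png

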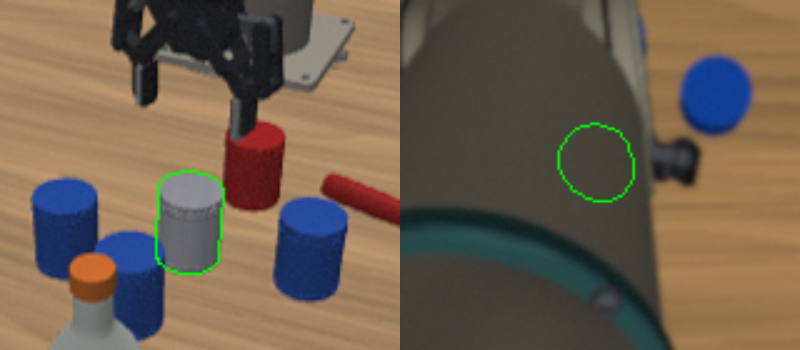

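Scene crop: the green outline fits the silver tin at scene (336,208). The fingertips are near crop (145,100) and (240,135), above it. I'll check the expected tip projection numerically before going down.

```bash
python3 - <<'E'
from h import *
for z in (93,106,120):
    for s in (-1,0,1):
        q=proj("scene",[449.5+s*43*.22,87.1+s*43*.975,z])[0]; print(z,s,((q-[260,120])*2.5).round())
E
python3 d.py
```

```text
93 -1 [147. 149.]
93 0 [187. 165.]
93 1 [230. 182.]
106 -1 [147. 136.]
106 0 [188. 152.]
106 1 [231. 169.]
120 -1 [147. 122.]
120 0 [189. 137.]
120 1 [232. 154.]
t2.28 pos [450.9  87.9  93.9] yaw-0.221 F [ 0.63 -0.21  0.08] w85.0 g0.0
```

```bash
python3 - <<'E'
from h import *
S=get_image("scene");cv2.imwrite("pics/s2.png",S)
o=cv2.imread("pics/n1.png")[:, :400]
n=cv2.resize(S[120:260,260:420],None,fx=2.5,fy=2.5)
for x in (140,145,150,235,240,245):
    print(x,n[60:190:8,x].mean(1).astype(int),o[60:190:8,x].mean(1).astype(int))
print(sensors.read_state()["eef_pos"])
E
```

```text
140 [ 27  99  63  64  64  63 132 126 130 135 137 135 133 132 137 143 140] [ 27  89  64  64  63  63 119 126 129 136 137 135 134 132 137 143 139]
145 [ 24  27  24  20  20  20 117 129 131 136 135 134 136 130 135 142 140] [ 22  29  19  22  22  21 114 129 130 135 135 134 137 130 136 141 142]
150 [ 34  21  24  19  22  16 142 128 131 134 135 137 136 128 133 140 143] [ 23  20  21  22  23  14 142 128 130 134 134 136 137 129 134 141 144]
235 [ 33  36  29  29  38 106  90  89  87  86  81  47  48  50  47  47  48] [34 36 29 27 33 97 90 88 88 85 79 48 48 48 50 46 48]
240 [33 31 32 29 29 60 55 47 45 42 79 55 46 47 48 49 48] [35 28 47 31 28 47 54 48 44 40 78 52 47 49 50 49 52]
245 [32 27 28 35 28 26 27 27 30 29 76 63 53 47 48 48 46] [34 27 28 36 31 29 27 28 28 28 77 64 53 48 46 48 47]
[451.10967246  88.26574919  94.128439  ]
```

```bash
python3 - <<'E'
from h import *
b=np.array([451,88,107.])
p=lambda b:proj("scene",b)[0]*2.5
for d in np.eye(3)*20: print(d,(p(b+d)-p(b)).round(1))
print(p(b)-np.array([260,120])*2.5)
# arm mask change in top view: dark pixels near
E
python3 d.py
```

```text
[20.  0.  0.] [-9.2 11.5]
[ 0. 20.  0.] [22.4  5.3]
[ 0.  0. 20.] [  0.8 -20.8]
[188.31331697 151.90672896]
t2.33 pos [451.1  88.3  94.1] yaw-0.220 F [ 1.08 -0.3   0.25] w84.8 g0.0
```

```bash
python3 - <<'E'
from h import *
for z in (200,213,230,245): print(z,[proj("scene",[251+s*50*-.387,-599+s*50*.922,z])[0].round(1) for s in(-1,1)])
S=cv2.imread("pics/scene0.png")
d=S[0:70,100:175].max(2)
print([(100+i,int(np.where(d[:,i]<50)[0].max(initial=-1))) for i in range(0,75,3)])
E
```

```text
200 [array([128.8,  70.2]), array([162.4,  70.7])]
213 [array([127.6,  65.7]), array([161.5,  66.2])]
230 [array([126. ,  59.7]), array([160.2,  60.2])]
245 [array([124.6,  54.3]), array([159.1,  54.8])]
[(100, -1), (103, -1), (106, -1), (109, 32), (112, 38), (115, 38), (118, 41), (121, 51), (124, 49), (127, 54), (130, 33), (133, 33), (136, 32), (139, 33), (142, 32), (145, 33), (148, 35), (151, 38), (154, 50), (157, 49), (160, 52), (163, 38), (166, -1), (169, -1), (172, -1)]
```

The visible open fingertips sit about 30 mm behind the TCP point, in the start picture as well. That fits pads that swing forward as they close, so I'll descend to TCP z≈20.

```bash
python3 d.py 450,91,20; python3 -m inch '[[[-0.15,-0.25,2.5,0],[-0.15,-0.25,5,0],[-0.15,-0.25,7.2,0],[-0.15,-0.25,7.2,0],[-0.15,-0.25,7.2,0]]]'; python3 d.py 450,91,20
```

```text
t2.33 pos [451.1  88.3  94.1] yaw-0.220 F [ 1.08 -0.3   0.25] w84.8 g0.0
450,91,20 [-0.18 -0.24  7.41] turn -0.3
clock: 2.75
eef_pos: [449.2, 91.3, 21.3]
tool_rot: [3.141, 0.001, -0.22]
force: [0.9, -0.1, -0.4]
width: 85.0
gripper_force: 0.0
t2.75 pos [449.2  91.3  21.3] yaw-0.220 F [ 0.87 -0.05 -0.37] w85.0 g0.0
450,91,20 [0.09 0.01 0.13] turn -0.3
```

Grip in place, then lift 60 mm gently and weigh.

```bash
python3 -m inch '[[[0,0,0.1,0],[0,0,0.1,0],[0,0,0.1,0],[0,0,0.1,0],[0,0,0.1,0],[0,0,0.1,0],[0,0,0.1,0],[0,0,0.1,0]]]' 4.5; python3 -m inch '[[[0,0,0,0],[0,0,-1,0],[0,0,-2,0],[0,0,-3,0],[0,0,-4,0],[0,0,-5,0],[0,0,-5,0],[0,0,-5,0]]]'; python3 -m inch '[[[0,0,0,0],[0,0,0,0],[0,0,0,0]]]';for i in 1 2 3 ; do python3 -m inch '[[[0,0,0,0]]]' | grep -E 'force'; done; python3 d.py
```

```text
clock: 3.42
eef_pos: [450.4, 91.4, 21.8]
tool_rot: [-3.14, -0.003, -0.22]
force: [-1.4, -0.7, 10.0]
width: 53.3
gripper_force: 61.1
clock: 4.08
eef_pos: [449.7, 91.8, 71.0]
tool_rot: [-3.141, -0.002, -0.219]
force: [-0.3, 0.3, -1.6]
width: 53.3
gripper_force: 63.8
clock: 4.33
eef_pos: [448.8, 91.4, 69.6]
tool_rot: [3.141, 0.001, -0.219]
force: [0.4, 0.9, -2.2]
width: 53.5
gripper_force: 63.8
force: [-0.5, 1.1, -1.9]
gripper_force: 63.8
force: [0.6, -0.2, -1.7]
gripper_force: 63.8
force: [-0.0, -0.1, -2.0]
gripper_force: 63.8
t4.58 pos [449.   91.4  69.8] yaw-0.219 F [-0.04 -0.07 -2.02] w53.7 g63.8
```

About 2 N, so this is the light tin. I'll set it back down and go for the other.

```bash
python3 -m inch '[[[0,0,1.5,0],[0,0,3,0],[0,0,4,0],[0,0,4.4,0],[0,0,4.6,0],[0,0,4.7,0],[0,0,4.7,0]]]'; python3 -m inch '[[[0,0,0.1,0],[0,0,0.1,0]]]'; python3 d.py
```

```text
clock: 5.17
eef_pos: [449.5, 91.5, 23.2]
tool_rot: [-3.141, -0.0, -0.219]
force: [-0.3, -0.1, -2.1]
width: 52.9
gripper_force: 63.7
clock: 5.33
eef_pos: [449.5, 91.6, 22.4]
tool_rot: [-3.141, -0.001, -0.219]
force: [0.3, 0.4, -1.4]
width: 53.3
gripper_force: 63.7
t5.33 pos [449.5  91.6  22.4] yaw-0.219 F [ 0.33  0.36 -1.39] w53.3 g63.7
```

```bash
python3 -m inch '[[[0,0,0.1,0],[0,0,0.1,0],[0,0,0.1,0]]]'; python3 -m inch '[[[0,0,0,0],[0,0,0,0],[0,0,0,0],[0,0,0,0],[0,0,0,0],[0,0,0,0]]]' 8.5;  python3 -m inch '[[[0,0,-2,0],[0,0,-5,0],[0,0,-9,0],[0,0,-13,0],[0,0,-13,0],[0,0,-13,0]]]'; python3 d.py 452,326,150
```

```text
clock: 5.58
eef_pos: [449.5, 91.6, 21.9]
tool_rot: [-3.141, -0.001, -0.219]
force: [-1.2, -1.0, 6.9]
width: 53.5
gripper_force: 64.6
clock: 6.08
eef_pos: [449.2, 91.5, 21.0]
tool_rot: [3.142, 0.0, -0.219]
force: [0.1, -0.2, 0.2]
width: 84.9
gripper_force: 0.0
clock: 6.58
eef_pos: [450.8, 92.0, 153.1]
tool_rot: [-3.139, -0.005, -0.219]
force: [0.7, 0.1, -0.4]
width: 85.1
gripper_force: 0.0
t6.58 pos [450.8  92.  153.1] yaw-0.219 F [ 0.75  0.12 -0.45] w85.1 g0.0
452,326,150 [ -4.97 -22.86   0.35] turn -0.2
```

```bash
python3 -m inch '[[[-1.2,-6,0,0],[-2.5,-11,0,0],[-3.7,-17,0,0],[-5,-22.9,0,0],[-5,-22.9,0,0],[-5,-22.9,0,0],[-5,-22.9,0,0]]]'; python3 - <<'E'
from h import *
T=cv2.imread("pics/top0.png");h=cv2.cvtColor(T,cv2.COLOR_BGR2HSV)
m=((h[...,1]<90)).astype(np.uint8);m[:, :140]=0
n,l,st,c=cv2.connectedComponentsWithStats(cv2.morphologyEx(m,cv2.MORPH_OPEN,np.ones((3,3))))
i=1+np.argmin(np.linalg.norm(c[1:]-[171,196],axis=1));print(c[i],st[i])
print(least_squares(lambda v:hullc("top",cyl(*v))-c[i],[452,326]).x, [cv2.boundingRect(np.float32(proj("top",cyl(452,y)))) for y in (326,)])
E
python3 d.py 452,326,95 452,326,22
```

```text
clock: 7.17
eef_pos: [447.8, 333.6, 149.0]
tool_rot: [-3.139, 0.003, -0.21]
force: [0.1, 0.4, -0.2]
width: 85.0
gripper_force: 0.0
[171.48715313 196.46865365] [152 181  40  31 973]
[454.72744484 325.98354455] [(151, 182, 41, 31)]
t7.17 pos [447.8 333.6 149. ] yaw-0.210 F [ 0.07  0.43 -0.21] w85.0 g0.0
452,326,95 [0.59 0.67 5.39] turn 0.3
452,326,22 [ 0.61  0.69 12.69] turn 0.3
```

```bash
python3 -m inch '[[[0.7,0.65,2,0.3],[0.7,0.65,4,0.3],[0.7,0.65,5,0.3],[0.7,0.65,5,0.3],[0.7,0.65,5,0.3]]]'; python3 d.py 453,326,22
```

```text
clock: 7.58
eef_pos: [454.9, 317.3, 100.1]
tool_rot: [3.14, 0.002, -0.225]
force: [-0.3, 1.5, -0.2]
width: 85.1
gripper_force: 0.0
t7.58 pos [454.9 317.3 100.1] yaw-0.225 F [-0.28  1.53 -0.15] w85.1 g0.0
453,326,22 [-0.36 -0.82  7.81] turn -0.6
```

```bash
python3 -m inch '[[[0,0,0,0],[0,0,0,0],[0,0,0,0]]]'; python3 d.py 453,326,22
```

```text
clock: 7.83
eef_pos: [456.1, 318.4, 101.9]
tool_rot: [-3.14, -0.001, -0.225]
force: [0.3, 0.2, 0.4]
width: 85.3
gripper_force: 0.0
t7.83 pos [456.1 318.4 101.9] yaw-0.225 F [0.34 0.18 0.38] w85.3 g0.0
453,326,22 [-0.48 -0.66  7.99] turn -0.5
```

```bash
python3 -m inch '[[[-0.45,-0.7,0,-0.5],[-0.45,-0.7,1,-0.5],[-0.45,-0.7,3,-0.5],[-0.45,-0.7,6,-0.5],[-0.45,-0.7,8,-0.5],[-0.45,-0.7,8,-0.5],[-0.45,-0.7,8,-0.5]]]'; python3 d.py 453,326,22
```

```text
clock: 8.42
eef_pos: [451.8, 325.6, 20.0]
tool_rot: [3.14, 0.002, -0.215]
force: [0.8, -0.0, 0.8]
width: 85.1
gripper_force: 0.0
t8.42 pos [451.8 325.6  20. ] yaw-0.215 F [ 0.76 -0.02  0.83] w85.1 g0.0
453,326,22 [ 0.1  -0.07 -0.2 ] turn -0.0
```

```bash
python3 -m inch '[[[0,0,0,0],[0,0,0,0],[0,0,0,0],[0,0,0,0],[0,0,0,0],[0,0,0,0],[0,0,0,0],[0,0,0,0]]]' 4.5; python3 d.py; python3 -m inch '[[[0,0,0,0],[0,0,-1,0],[0,0,-2,0],[0,0,-3,0],[0,0,-4,0],[0,0,-5,0],[0,0,-5,0],[0,0,-5,0]]]'; python3 -m inch '[[[0,0,0,0],[0,0,0,0],[0,0,0,0]]]';for i in 1 2 ; do python3 -m inch '[[[0,0,0,0]]]' | grep -E 'force'; done; python3 d.py 453,326,180
```

```text
clock: 9.08
eef_pos: [453.5, 325.7, 22.9]
tool_rot: [-3.14, -0.001, -0.216]
force: [-1.5, -2.0, 6.8]
width: 53.7
gripper_force: 61.6
t9.08 pos [453.5 325.7  22.9] yaw-0.216 F [-1.46 -1.97  6.76] w53.7 g61.6
clock: 9.75
eef_pos: [453.3, 326.3, 71.9]
tool_rot: [-3.14, -0.001, -0.216]
force: [-0.2, 0.1, -7.0]
width: 54.0
gripper_force: 66.0
clock: 10.0
eef_pos: [452.3, 325.5, 70.4]
tool_rot: [3.141, 0.001, -0.216]
force: [-0.2, -0.2, -7.5]
width: 53.6
gripper_force: 66.0
force: [-0.6, -0.3, -7.0]
gripper_force: 66.0
force: [-0.6, -0.3, -7.1]
gripper_force: 66.0
t10.17 pos [452.6 325.7  70.6] yaw-0.216 F [-0.6  -0.26 -7.07] w53.4 g66.0
453,326,180 [  0.03  -0.03 -10.94] turn -0.0
```

About 7 N: the heavy one. Lift and carry it to the crate.

```bash
python3 -m inch '[[[0,0,-1.5,0],[0,0,-3.5,0],[0,0,-6,0],[0,0,-8,0],[0.7,1.8,-9,0],[1.5,4,-9,0],[2.5,6.5,-9,0],[3.5,9,-9,0]]]'; python3 -m inch '[[[1,2.7,0,0],[2.1,5.4,0,0],[3.2,8.1,0,0],[4.2,10.8,0,0],[5.3,13.5,0,0],[6.4,16.2,0,0],[7.4,19,0,0],[8.3,21.2,0,0]]]';python3 -m inch '[[[0.8,2.2,0,0],[1.6,4.3,0,0],[2.4,6.2,0,0],[3.2,8,0,0],[3.9,10,0,0],[4.3,11,0,0],[4.5,11.6,0,0],[4.5,11.6,0,0]]]';python3 -m inch '[[[0,0,0,0],[0,0,0,0],[0,0,0,0]]]'; python3 d.py 534,-184.5,140
```

```text
clock: 10.83
eef_pos: [467.4, 229.7, 161.1]
tool_rot: [-3.142, -0.0, -0.215]
force: [1.3, -0.2, -6.5]
width: 53.6
gripper_force: 66.7
clock: 11.5
eef_pos: [503.0, 2.6, 161.0]
tool_rot: [3.14, 0.0, -0.218]
force: [-0.1, -0.8, -6.8]
width: 53.8
gripper_force: 66.8
clock: 12.17
eef_pos: [522.2, -118.6, 160.9]
tool_rot: [3.141, 0.0, -0.218]
force: [0.0, -0.0, -8.0]
width: 53.7
gripper_force: 66.8
clock: 12.42
eef_pos: [522.4, -115.5, 160.9]
tool_rot: [-3.141, 0.001, -0.214]
force: [-0.6, -0.1, -6.3]
width: 53.5
gripper_force: 66.8
t12.42 pos [ 522.4 -115.5  160.9] yaw-0.214 F [-0.55 -0.13 -6.29] w53.5 g66.8
534,-184.5,140 [2.6  6.49 2.08] turn 0.1
```

```bash
python3 -m inch '[[[0.9,2.2,0,0],[1.7,4.3,0,0],[2.4,6,0.3,0],[2.6,6.5,0.6,0],[2.6,6.5,1,0],[2.6,6.5,1,0],[2.6,6.5,1,0],[2.6,6.5,1,0]]]';python3 d.py 534,-184.5,36; python3 - <<'E'
from h import *
S=get_image("scene");s=sensors.read_state()["eef_pos"]
cv2.polylines(S,[cv2.convexHull(np.float32(proj("scene",cyl(s[0],s[1],s[2]-22.9)))).astype(int)],True,(0,255,0),1)
cv2.polylines(S,[proj("scene",box(534,-184.5,-.215,55,75,90)).round().astype(int)],True,(0,0,255),1)
cv2.imwrite("pics/n3.png",cv2.resize(S[60:260,110:320],None,fx=2.8,fy=2.8))
E
```

```text
clock: 13.08
eef_pos: [534.0, -184.4, 150.9]
tool_rot: [-3.14, 0.001, -0.213]
force: [-0.1, -0.0, -7.5]
width: 53.5
gripper_force: 66.8
t13.08 pos [ 534.  -184.4  150.9] yaw-0.213 F [-0.06 -0.02 -7.49] w53.5 g66.8
534,-184.5,36 [1.000e-02 2.000e-02 1.149e+01] turn 0.1
```

View pics/n3.png

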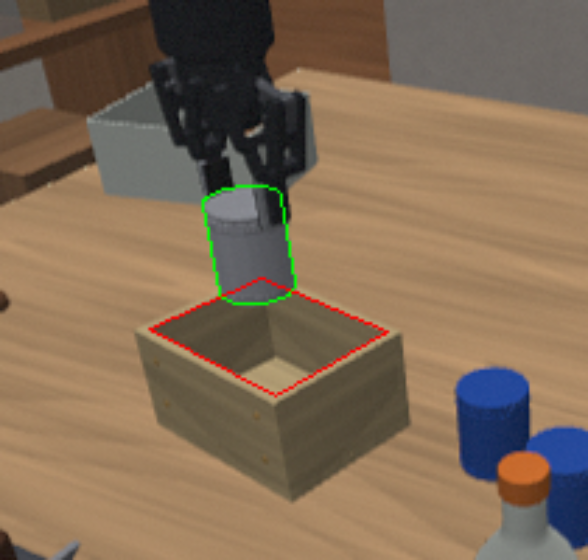

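The outlines match: the tin hangs upright and is centred over the crate opening. Lower it to just above the floor (contact expected at TCP z≈33).

```bash
python3 -m inch '[[[0,0,1.5,0.1],[0,0,3.5,0.1],[0,0,5.5,0.1],[0,0,7.5,0.1],[0,0,9.5,0.1],[0,0,10.5,0.1],[0,0,11,0.1],[0,0,11,0.1]]]';python3 -m inch '[[[0,0,0,0],[0,0,0.1,0],[0,0,0.2,0],[0,0,0.3,0],[0,0,0.4,0],[0,0,0.4,0],[0,0,0.4,0],[0,0,0.4,0]]]';python3 d.py 534,-184.5,32.9
```

```text
clock: 13.8
eef_pos: [533.7, -185.9, 40.4]
tool_rot: [-3.141, 0.001, -0.217]
force: [-0.3, -0.4, -6.5]
width: 53.6
gripper_force: 66.8
clock: 14.47
eef_pos: [534.0, -186.4, 37.1]
tool_rot: [-3.142, -0.0, -0.218]
force: [-0.9, 0.5, -7.3]
width: 53.8
gripper_force: 66.8
t14.47 pos [ 534.  -186.4   37.1] yaw-0.218 F [-0.93  0.45 -7.29] w53.8 g66.8
534,-184.5,32.9 [-0.04 -0.19  0.42] turn -0.1
```

```bash
python3 -m inch '[[[0,-0.2,0.1,0],[0,-0.2,0.2,0],[0,-0.2,0.3,0],[0,-0.2,0.35,0],[0,-0.2,0.4,0],[0,-0.2,0.4,0],[0,-0.2,0.4,0]]]';python3 -m inch '[[[0,0,0.05,0],[0,0,0.05,0],[0,0,0.05,0]]]';python3 d.py 534,-184.5,32.9
```

```text
clock: 15.05
eef_pos: [534.5, -184.4, 33.2]
tool_rot: [-3.141, -0.0, -0.218]
force: [-1.1, 0.3, -4.4]
width: 54.0
gripper_force: 67.1
clock: 15.3
eef_pos: [534.6, -184.5, 33.1]
tool_rot: [-3.141, -0.001, -0.218]
force: [-1.9, 0.9, 3.8]
width: 53.9
gripper_force: 67.8
t15.30 pos [ 534.6 -184.5   33.1] yaw-0.218 F [-1.92  0.88  3.8 ] w53.9 g67.8
534,-184.5,32.9 [-0.06  0.01  0.02] turn -0.1
```

```bash
python3 -m inch '[[[0,0,0,0],[0,0,0,0],[0,0,0,0],[0,0,0,0],[0,0,0,0],[0,0,0,0]]]' 8.5;  python3 -m inch '[[[0,0,-1,0],[0,0,-4,0],[0,0,-8,0],[0,0,-12,0],[0,0,-12,0],[0,0,-12,0]]]'; python3 -m inch '[[[-2,-3.6,0,0],[-4,-7.2,0,0],[-6,-10.8,0,0],[-8,-14.4,0,0],[-10,-18,0,0],[-12,-21.6,0,0],[-14.1,-25.2,0,0],[-14.1,-25.2,0,0]]]'; python3 -m inch '[[[0,0,0,0],[0,0,0,0],[0,0,0,0]]]'; python3 - <<'E'
from h import *
T,S=get_image("top"),get_image("scene");cv2.imwrite("pics/t4.png",T);cv2.imwrite("pics/s4.png",S)
cs,ss=blob(S,"grey",(336,208));print(cs,ss,least_squares(lambda v:hullc("scene",cyl(*v))-cs,[450,91]).x)
E
python3 d.py 449.5,91.5,100
```

```text
clock: 15.8
eef_pos: [534.5, -184.6, 32.5]
tool_rot: [3.141, -0.0, -0.218]
force: [-1.3, -0.0, 0.5]
width: 85.0
gripper_force: 0.0
clock: 16.3
eef_pos: [536.3, -185.1, 155.8]
tool_rot: [3.141, -0.006, -0.218]
force: [-0.7, 0.5, -1.3]
width: 84.9
gripper_force: 0.0
clock: 16.97
eef_pos: [446.6, 101.4, 151.4]
tool_rot: [-3.139, 0.006, -0.204]
force: [0.5, 0.3, 1.0]
width: 85.1
gripper_force: 0.0
clock: 17.22
eef_pos: [451.1, 90.4, 152.2]
tool_rot: [3.14, 0.0, -0.22]
force: [0.6, -0.4, -0.0]
width: 85.0
gripper_force: 0.0
[336.1938326  208.19713656] [324 189  26  40 908] [447.01841119  91.04293647]
t17.32 pos [451.4  90.2 152.3] yaw-0.221 F [ 0.28 -0.53 -0.04] w85.0 g0.0
449.5,91.5,100 [-0.21 -0.09  5.23] turn -0.3
```

```bash
python3 - <<'E'
from h import *
T,S=cv2.imread("pics/t4.png"),cv2.imread("pics/s4.png")
cv2.polylines(T,[cv2.convexHull(np.float32(proj("top",cyl(534.5,-184.5,79,1)))).astype(int)],True,(0,255,0),1)
cv2.polylines(S,[cv2.convexHull(np.float32(proj("scene",cyl(534.5,-184.5,10)))).astype(int)],True,(0,255,0),1)
cv2.polylines(S,[cv2.convexHull(np.float32(proj("scene",cyl(449.5,91.5)))).astype(int)],True,(0,255,0),1)
cv2.imwrite("pics/n5.png",np.hstack([cv2.resize(T[100:200,370:490],None,fx=4,fy=4)[:, :400],cv2.resize(S[140:240,150:250],None,fx=4,fy=4)]))
for n,im in(("top",cv2.imread("pics/t4.png")),("scene",cv2.imread("pics/s4.png"))):
    g=proj(n,[534.5,-184.5,80])[0];c,st=blob(im,"grey",g);print(n,c.round(1),st,"lid pred",g.round(1),cv2.boundingRect(np.float32(proj(n,cyl(534.5,-184.5,79,1)))))
E
```

```text
top [428.1 148. ] [412 132  33  33 792] lid pred [430.3 146.1] (415, 131, 30, 30)
scene [206.4 186.8] [193 176  27  24 527] lid pred [205.8 181.8] (192, 175, 27, 15)
```

View pics/n5.png

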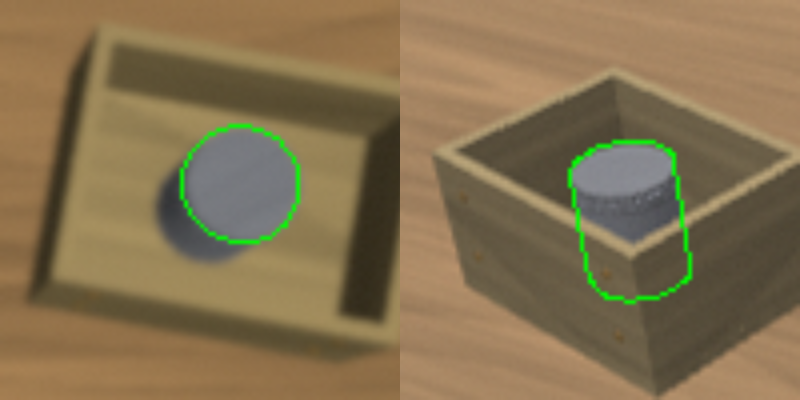

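The heavy tin stands upright in the crate with its lid within about 1–2 mm of the prediction, slightly to -y (top px about (431,146)). Now grasp the light tin.

```bash
python3 -m inch '[[[-0.2,-0.1,2,-0.3],[-0.2,-0.1,5,-0.3],[-0.2,-0.1,8,-0.3],[-0.2,-0.1,11,-0.3],[-0.2,-0.1,13,-0.3],[-0.2,-0.1,13,-0.3],[-0.2,-0.1,13,-0.3]]]';python3 -m inch '[[[0,0,0,0],[0,0,0,0]]]'; python3 d.py 449.5,91.4,22
```

```text
clock: 17.9
eef_pos: [448.9, 92.0, 21.9]
tool_rot: [3.14, 0.002, -0.215]
force: [0.4, -0.0, 0.4]
width: 84.9
gripper_force: 0.0
clock: 18.07
eef_pos: [450.6, 93.3, 23.8]
tool_rot: [-3.141, -0.002, -0.213]
force: [0.3, 0.5, 0.6]
width: 85.0
gripper_force: 0.0
t18.07 pos [450.6  93.3  23.8] yaw-0.213 F [0.31 0.47 0.64] w85.0 g0.0
449.5,91.4,22 [-0.07  0.21  0.18] turn 0.1
```

```bash
python3 -m inch '[[[-0.1,0.2,0.2,0],[-0.1,0.2,0.2,0],[-0.1,0.2,0.2,0]]]';python3 -m inch '[[[0,0,0,0],[0,0,0,0],[0,0,0,0],[0,0,0,0],[0,0,0,0],[0,0,0,0],[0,0,0,0],[0,0,0,0]]]' 4.5; python3 d.py; python3 -m inch '[[[0,0,-1,0],[0,0,-3,0],[0,0,-6,0],[0,0,-9,0],[0,0,-12,0],[0,0,-15,0],[0,0,-17,0],[0,0,-17,0]]]';python3 -m inch '[[[1.5,2.7,0,0],[3,5.4,0,0],[4.5,8.1,0,0],[6,10.8,0,0],[7.5,13.5,0,0],[9,16.2,0,0],[10.5,18.9,0,0],[12,21.5,0,0]]]';python3 -m inch '[[[0.5,1,0,0],[0.5,1,0,0],[0.5,1,0,0],[0.5,1,0,0]]]'; python3 d.py 534,-185.3,120
```

```text
clock: 18.32
eef_pos: [448.2, 91.7, 21.1]
tool_rot: [-3.141, -0.001, -0.212]
force: [-0.3, 0.4, -0.1]
width: 85.2
gripper_force: 0.0
clock: 18.98
eef_pos: [448.2, 91.6, 21.1]
tool_rot: [-3.141, -0.001, -0.213]
force: [-1.1, -0.2, 7.5]
width: 53.4
gripper_force: 61.3
t18.98 pos [448.2  91.6  21.1] yaw-0.213 F [-1.13 -0.23  7.47] w53.4 g61.3
clock: 19.65
eef_pos: [450.5, 92.3, 194.0]
tool_rot: [-3.138, -0.007, -0.212]
force: [1.2, 0.3, -1.9]
width: 53.4
gripper_force: 63.7
clock: 20.32
eef_pos: [519.0, -145.1, 188.9]
tool_rot: [-3.142, 0.003, -0.213]
force: [-0.0, 0.4, -2.4]
width: 53.6
gripper_force: 64.1
clock: 20.65
eef_pos: [521.8, -152.7, 189.5]
tool_rot: [-3.14, 0.003, -0.211]
force: [0.4, 0.5, -2.4]
width: 53.0
gripper_force: 64.1
t20.65 pos [ 521.8 -152.7  189.5] yaw-0.211 F [ 0.39  0.54 -2.39] w53.0 g64.1
534,-185.3,120 [1.89 2.94 6.94] turn 0.2
```

```bash
python3 -m inch '[[[0.9,1.4,0,0],[1.8,2.9,0.5,0],[1.85,2.95,2,0.2],[1.85,2.95,4,0.2],[1.85,2.95,6,0.2],[1.85,2.95,6.4,0.2],[1.85,2.95,6.4,0.2],[1.85,2.95,6.4,0.2]]]';python3 -m inch '[[[0,0,0,0],[0,0,0,0],[0,0,0,0]]]'; python3 d.py 533.4,-185.3,103; python3 - <<'E'
from h import *
S=get_image("scene");s=sensors.read_state()["eef_pos"]
cv2.polylines(S,[cv2.convexHull(np.float32(proj("scene",cyl(s[0]+1,s[1],s[2]-21.1)))).astype(int)],True,(0,255,0),1)
cv2.polylines(S,[cv2.convexHull(np.float32(proj("scene",cyl(534,-185.3,10)))).astype(int)],True,(0,0,255),1)
cv2.imwrite("pics/n6.png",cv2.resize(S[110:240,140:270],None,fx=4.5,fy=4.5))
E
```

```text
clock: 21.32
eef_pos: [535.0, -186.4, 126.9]
tool_rot: [-3.141, -0.0, -0.214]
force: [0.0, -0.4, -2.3]
width: 53.4
gripper_force: 64.2
clock: 21.57
eef_pos: [535.3, -187.4, 127.5]
tool_rot: [3.142, -0.002, -0.216]
force: [0.2, -0.4, -2.0]
width: 53.5
gripper_force: 64.2
t21.57 pos [ 535.3 -187.4  127.5] yaw-0.216 F [ 0.23 -0.37 -2.04] w53.5 g64.2
533.4,-185.3,103 [-0.24 -0.16  2.45] turn -0.0
```

View pics/n6.png

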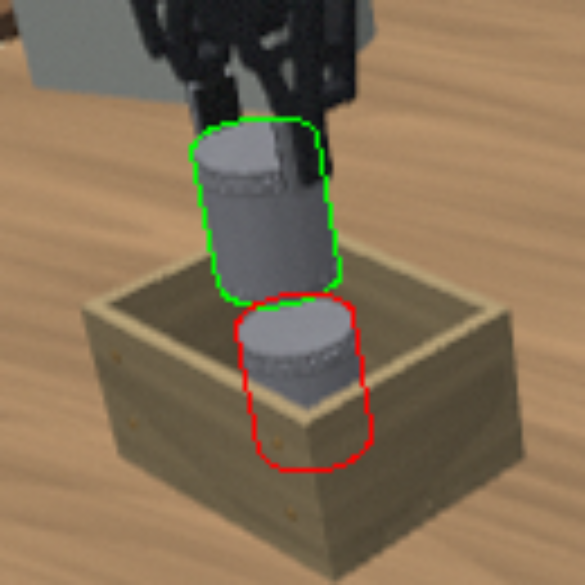

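Both outlines fit their tins equally well: lower tin at crop (297,330), upper at (255,150). The model alignment holds, so I'll lower with the small correction.

```bash
python3 -m inch '[[[-0.2,-0.2,0.4,0],[-0.2,-0.2,0.9,0],[-0.2,-0.2,1.4,0],[-0.2,-0.2,1.8,0],[-0.2,-0.2,2,0],[-0.2,-0.2,2.1,0],[-0.2,-0.2,2.1,0],[-0.2,-0.2,2.1,0]]]';python3 -m inch '[[[0,0,0,0],[0,0,0,0],[0,0,0,0]]]'; python3 d.py 533.4,-185.3,101.1
```

```text
clock: 22.28
eef_pos: [533.2, -185.0, 105.5]
tool_rot: [-3.142, -0.0, -0.216]
force: [0.1, -0.8, -2.5]
width: 53.5
gripper_force: 64.3
clock: 22.53
eef_pos: [533.2, -185.0, 105.7]
tool_rot: [-3.142, -0.0, -0.216]
force: [1.1, 0.3, -2.5]
width: 53.1
gripper_force: 64.3
t22.53 pos [ 533.2 -185.   105.7] yaw-0.216 F [ 1.13  0.33 -2.5 ] w53.1 g64.3
533.4,-185.3,101.1 [0.02 0.03 0.46] turn -0.0
```

```bash
python3 -m inch '[[[0,0,0.1,0],[0,0,0.2,0],[0,0,0.3,0],[0,0,0.35,0],[0,0,0.4,0],[0,0,0.4,0],[0,0,0.4,0]]]'; python3 -m inch '[[[0,0,0.05,0],[0,0,0.05,0],[0,0,0.05,0],[0,0,0.05,0]]]'; python3 d.py 533.4,-185.3,101.1
```

```text
clock: 23.12
eef_pos: [533.1, -185.0, 101.5]
tool_rot: [-3.142, 0.0, -0.216]
force: [0.1, -0.5, -2.5]
width: 53.2
gripper_force: 64.5
clock: 23.45
eef_pos: [533.2, -185.0, 101.3]
tool_rot: [-3.142, -0.0, -0.216]
force: [-0.7, -1.3, 1.6]
width: 53.4
gripper_force: 64.6
t23.45 pos [ 533.2 -185.   101.3] yaw-0.216 F [-0.71 -1.31  1.6 ] w53.4 g64.6
533.4,-185.3,101.1 [0.02 0.03 0.02] turn -0.1
```

Contact made. Open, withdraw straight up and aside, then check.

```bash
python3 -m inch '[[[0,0,0,0],[0,0,0,0],[0,0,0,0],[0,0,0,0],[0,0,0,0],[0,0,0,0],[0,0,0,0]]]' 8.5;  python3 -m inch '[[[0,0,-0.5,0],[0,0,-2,0],[0,0,-5,0],[0,0,-8,0],[0,0,-11,0],[0,0,-12,0],[0,0,-12,0]]]'; python3 -m inch '[[[-2,-3.6,0,0],[-4,-7.2,0,0],[-6,-10.8,0,0],[-8,-14.4,0,0],[-8,-14.4,0,0],[-8,-14.4,0,0],[-8,-14.4,0,0],[-8,-14.4,0,0]]]'; python3 - <<'E'
from h import *
T,S=get_image("top"),get_image("scene")
for im,n in((T,"top"),(S,"scene")):
    for z in(10,80): cv2.polylines(im,[cv2.convexHull(np.float32(proj(n,cyl(534,-185.3,z)))).astype(int)],True,(0,255,0) if z>10 else (0,0,255),1)
cv2.imwrite("pics/n7.png",np.hstack([cv2.resize(T[100:200,380:480],None,fx=4,fy=4),cv2.resize(S[130:230,150:250],None,fx=4,fy=4)]))
E
python3 d.py
```

```text
clock: 24.03
eef_pos: [533.1, -185.0, 101.0]
tool_rot: [-3.142, -0.0, -0.216]
force: [-0.4, 0.2, -0.2]
width: 84.8
gripper_force: 0.0
clock: 24.62
eef_pos: [535.1, -185.7, 224.3]
tool_rot: [3.141, -0.007, -0.216]
force: [-1.0, 0.2, -0.2]
width: 84.8
gripper_force: 0.0
clock: 25.28
eef_pos: [485.7, -28.7, 220.5]
tool_rot: [3.141, 0.001, -0.218]
force: [-0.1, 0.2, -0.1]
width: 85.1
gripper_force: 0.0
t25.38 pos [485.9 -28.8 220.6] yaw-0.219 F [-0.62 -0.49  0.11] w85.3 g0.0
```

View pics/n7.png

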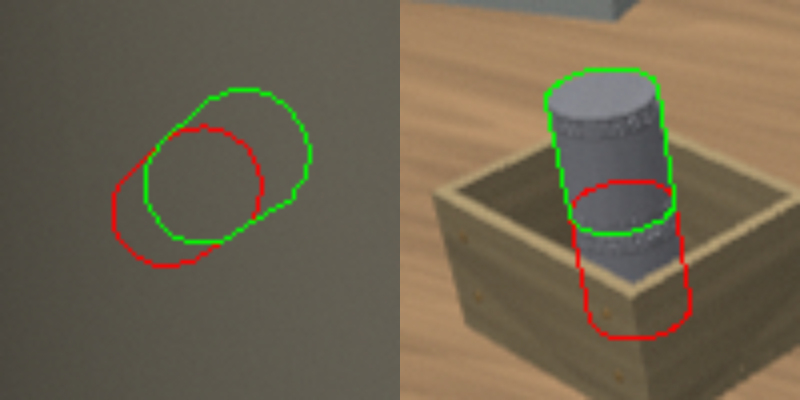

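The scene view shows the light tin standing squarely on the heavy one in the crate: lid at crop (602,95), edges in line, both inside their outlines. The arm hides the crate in the top view but touches nothing.

```bash
python3 -c "
from cell import order
print(order.finish_job())"
```

```text
the job is handed in; nothing more can be done
None
```

I stacked both tins upright in the crate, the heavy one (about 7 N) on the floor near the middle and the light one (about 2 N) squarely on top, and handed the job in at about 25 s with the arm clear.

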